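# Make up the green order's kit tray

### The arm

A 6-joint arm with a two-finger parallel gripper is mounted at the origin on the work surface. World frame = base frame: x ahead of the robot, y to its left, z up, the work surface at z = 0. Lengths are in m, angles in rad, forces in N, time in s.
With the tool pointing down it reaches from about 0.35 to 0.975 m from the base axis. Payload 7.1 kg.
Tool frame: the origin (TCP) lies between the finger pads; the fingertips stand tcp_to_tips ahead of it and the grasp point (between the pads) lies 2 mm behind it (tcp_to_tips is the distance from the TCP to the fingertips, in m); z points along the fingers, y is the line along which they close (so a half turn about z gives the same grasp; the last joint's range is limited). The gripper opens to 88 mm and grips with 3 to 60 N. Pads are 20 mm wide; open, the fingers measure 115 mm over their backs; the gripper's body (75 mm by 178 mm) begins 61 mm behind the grasp point.
Start: joints at [-1.326, 0.423, 1.63, -0, 1.089, -0.019], TCP at [0.163, -0.603, 0.24] pointing down, gripper open.
Joint ranges: [-3, 3], [-0.9, 2.11], [0.09, 2.58], [-1.31, 4.45], [0.11, 2.69], [-2.54, 2.54]. Speed limits (rad/s): [2.39, 2.39, 3.01, 3.14, 3.14, 3.14].

### API

Orientations are given as a unit quaternion [x, y, z, w].
In Python, from cell import read_state, grab_frame, calibration, finish_job, look_for, masks_of, tcp_to_tips gives the robot as it stands.
- The arm moves only by the tool servo_tool, never from a script. Its argument "motion" is a list that holds one entry, the list of rows, each a list of 5 numbers: the opening, from -1 (shut) to 1 (fully open), then the shift along the tool's x, y, z each as a share of 0.1 m, from -1 to 1, then the turn about the tool's z as a share of 2 pi rad, from -1 to 1. In form: [[[fingers, x, y, z, turn], ...]]. A call has 1 to 12 rows; each row is the pose to reach, as a shift and turn from the pose commanded when the call began, along the tool's axes at that moment, turning the shorter way round; what a row does not reach only later rows make up. A row lasts 1/12 s, in which the tool goes at most 41.7 mm and 7.16 degrees, less where a joint would pass 70% of its speed; a pose out of reach is approached as far as the arm can. A call with a number of a shift or a turn outside -1 to 1 is refused whole. A call with a gripper value outside its range is refused whole. The fingers move at their own pace and stop on an object; "squeeze" is the grip in N (left out, the last holds). Time passes only in rows, so rows that repeat a pose let the fingers close. It gives the time, the measured TCP pose, the force, the opening and the grip force at its end, in the units of the state.
- read_state(): the state, without advancing time (a new reading comes with each control period).
- grab_frame(name): name is "scene" or "top"; returns (picture, depth): 420x560x3 uint8, red, green, blue; 420x560 float32, m along the optical axis (not along the pixel's ray), 0 where there is no reading.
- calibration(name): a dict with "fovy" (degrees; the focal length in pixels is half the picture's height over the tangent of half this angle, whatever the lens; pixels are square), "cx", "cy" (the principal point, pixels), "D" ([k1, k2, p1, p2, k3] as OpenCV has them; the pictures are not rectified), "R" (3x3) and "t" (3): a world point X has camera coordinates R X + t. Camera axes: x right, y down, z forward; pixel columns grow to the right and rows downward; lengths in m; the calibration is good to about 2 mm. A picture is of the moment at which its call begins. calibration takes no time and is no camera call.
- finish_job(): hands the job in; it is judged then, once.
Trained networks look in the newest picture that a camera, given by its name, has taken for a name from the list of things; names that differ only in an ending like _2 or _b are one class to them, and where a whole thing is asked for, a point or a joint stands for the part that bears it (a point fixed in the world has none). Each returns a list of dicts, best first, with "conf" (0 to 1); they miss things now and then, are a little off and sometimes report something else, mostly with a low value. They report only what shows in the picture. A call takes as long as a camera call. They do not tell look-alikes from the thing itself.
- look_for(label, camera): "extent" ([left, top, width, height] in pixels, round what is visible of it).
- masks_of(label, camera): "mask" (420x560 bool, what is visible of it) and "extent" ([left, top, width, height] in pixels, round what is visible of it).
The state is a dict: "time": time; "joint_pos": joint angles; "qvel": joint speeds; "effort": joint torques, N m; "eef_pos": TCP position; "ee_rot": TCP orientation; "force": force on the tool from outside, world axes, zero at the start; "moment": the same for the moment, N m; "opening": finger opening in m; "grasp_force": force on a finger pad.
Only numpy, scipy, OpenCV 4.12 (cv2) and the standard library are available. Lean on these libraries where they do the work, as an engineer would, in place of code of your own. Each camera call takes 0.05 s, during which the arm holds its last target. There are 200 camera calls.

### The job

Make up the kit tray for the green shoes: in the green tray, put the green thread spool over the peg, stand the green dye bottle in the round cup, and stand the two green heels upright in the two plain bays, one in each, everything right down on the tray's floor. The red parts belong to another order: leave them where they are, undisturbed.

Things in the scene. Friction and masses are not known exactly. Their poses are not given: they have to be found in the camera images.
- green_tray: Fixed green-walled tray 170 (x) x 150 (y) x 22 mm; origin: centre of underside. Walls, dividers and floor 4 mm. 4 cells, 79 (x) x 69 (y) mm inside, centred at x, y = +-41.5, +-36.5: at x = -41.5 two plain heel bays; at (41.5, 36.5) a central steel peg, 7 mm thick, top 42.5 mm over the bench; at (41.5, -36.5) a central round dark cup, 50 mm wide inside, rim 22 mm over the bench. Empty at the start.
- red_tray: The red order's tray: fixed, red walls, otherwise the same size, cells, peg and cup as the green tray. One red heel already stands in one of its bays. Origin: centre of its underside.
- green_spool: Spool of green thread on a white tube, standing: 44 mm in diameter, 54 mm high, with an open bore of 24 mm (about 23 mm clear) right through. Origin: centre of its underside, z up its axis. Its sides may be gripped anywhere. About 60 g.
- green_bottle: Edge-dye bottle, standing: white with a green band and green cap, 34 mm in diameter with straight sides up to 56 mm, then a shoulder and a cap of 23 mm; 82 mm high in all. Origin: centre of its underside, z up its axis. About 90 g.
- green_heel_a: Green block heel for a shoe, standing on its black top lift: D-shaped from above, 50 mm from flat front (-x) to rounded back (+x), 46 mm wide (y) with straight parallel sides from x = -25 to +2 mm, 40 mm high. Origin: centre of its underside. About 70 g. The two green heels are alike and interchangeable.
- green_heel_b: Green block heel for a shoe, standing on its black top lift: D-shaped from above, 50 mm from flat front (-x) to rounded back (+x), 46 mm wide (y) with straight parallel sides from x = -25 to +2 mm, 40 mm high. Origin: centre of its underside. About 70 g. The two green heels are alike and interchangeable.
- red_spool: Spool of red thread on a white tube, standing: 44 mm in diameter, 54 mm high, with an open bore of 24 mm (about 23 mm clear) right through. Origin: centre of its underside, z up its axis. Its sides may be gripped anywhere. About 60 g. Not for the green tray.
- red_bottle: Edge-dye bottle, standing: white with a red band and red cap, 34 mm in diameter with straight sides up to 56 mm, then a shoulder and a cap of 23 mm; 82 mm high in all. Origin: centre of its underside, z up its axis. About 90 g. Not for the green tray.
- red_heel_a: Red block heel for a shoe, standing on its black top lift: D-shaped from above, 50 mm from flat front (-x) to rounded back (+x), 46 mm wide (y) with straight parallel sides from x = -25 to +2 mm, 40 mm high. Origin: centre of its underside. About 70 g. It stands on the bench. Not for the green tray.
- red_heel_b: Red block heel for a shoe, standing on its black top lift: D-shaped from above, 50 mm from flat front (-x) to rounded back (+x), 46 mm wide (y) with straight parallel sides from x = -25 to +2 mm, 40 mm high. Origin: centre of its underside. About 70 g. It stands in the red tray already.
Things that resemble listed ones, but are neither listed nor needed, are in the scene too. What is shaped like the green_bottle but blue or yellow is not meant.

How it is judged:
By the outcome, as a careful person would: the job done as asked, in the order asked, and still so for the second after the job is handed in, with the robot touching nothing.
It also fails if it takes over 102 s, if anything falls off the work surface, if the arm or the gripper's body presses on something with over 40 N, if the wrist force passes 120 N, or if a joint passes its speed limit or range.

## Working session

There is one attempt and no reset: what is moved stays moved. The work goes in short steps, Python scripts to look and compute and a tool call to move; the robot and the scene stay as the last step left them, time stands still between calls to the robot, and variables do not carry over. Pictures are saved under pics/ and viewed, at most 14 in all, crops included, and the job is handed in when it is done.

Besides the shell and the picture viewer there is one more tool, called after "Emit:" as name(argument=value, ...) on one line, values as JSON. servo_tool: Moves the arm, as the interface text tells. Shift numbers are shares of 0.1 m and turn numbers shares of 2 pi rad, none past 1 either way. Its arguments: {"type":"object","properties":{"motion":{"type":"array"},"squeeze":{"type":"number"}},"required":["motion"]}

```bash
ls; mkdir -p pics; python3 - <<'E'
from cell import *
import cv2,numpy as np
s=read_state();print({k:np.round(v,3).tolist() for k,v in s.items()});print(tcp_to_tips)
for n in("scene","top"):
    c=calibration(n);print(n,{k:np.round(v,4).tolist() for k,v in c.items()})
    p,d=grab_frame(n);cv2.imwrite(f"pics/{n}0.png",p[:,:,::-1]);np.save(f"pics/{n}_d.npy",d)
E
```

```text
pics
{'time': 0.0, 'joint_pos': [-1.326, 0.424, 1.631, -0.0, 1.089, -0.019], 'qvel': [-0.001, -0.002, 0.0, 0.001, 0.002, 0.001], 'effort': [0.004, -54.461, -27.366, 0.065, 0.023, -0.0], 'eef_pos': [0.163, -0.603, 0.239], 'ee_rot': [0.991, 0.132, -0.0, -0.001], 'force': [0.088, 0.391, 0.65], 'moment': [-0.026, 0.015, -0.021], 'grasp_force': 0.0, 'opening': 0.088}
0.017
scene {'fovy': 42.2678, 'cx': 274.8762, 'cy': 211.8834, 'D': [-0.2126, 0.0, 0.0, 0.0, 0.0], 'R': [[0.4143, 0.9101, 0.0039], [0.7373, -0.3331, -0.5877], [-0.5336, 0.2463, -0.8091]], 't': [-0.2495, -0.4, 1.3957]}
top {'fovy': 42.8515, 'cx': 280.6287, 'cy': 217.1076, 'D': [-0.0402, 0.0, 0.0, 0.0, 0.0], 'R': [[-0.0088, -0.9996, -0.0284], [-0.9977, 0.0106, -0.0666], [0.0669, 0.0277, -0.9974]], 't': [0.0466, 0.5761, 1.3515]}
```

View pics/scene0.png

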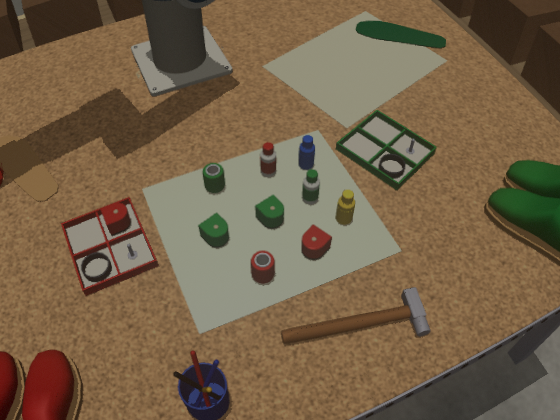

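View pics/top0.png

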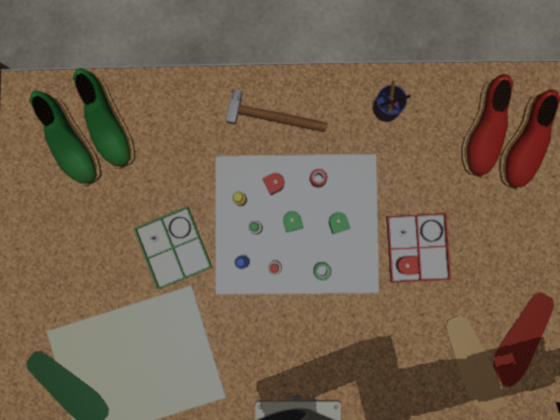

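The top view shows the green spool at (322,270), green bottle at (256,228), green heels at (339,222) and (292,221), and the green tray at (173,247), rotated, with its peg at (154,238) and cup at (180,227).

Things that could be mistaken for them (top view):
- **Bottle:** blue (242,262), yellow (239,198), red (275,267).
- **Spool:** red (318,178).
- **Heel:** red (274,182), and the red heel in the red tray (408,265).
- **Tray:** red (418,247).

I choose the green ones, next to be fitted in both views.

```bash
cat > h.py <<'E'
from cell import *
import cv2,numpy as np
from scipy.optimize import minimize
SS=4
def K(c):
    f=210/np.tan(np.radians(c["fovy"])/2);return np.array([[f,0,c["cx"]],[0,f,c["cy"]],[0,0,1.]])
C={n:calibration(n) for n in("scene","top")}
def proj(X,n):
    c=C[n];return cv2.projectPoints(np.asarray(X,float),cv2.Rodrigues(np.array(c["R"]))[0],np.array(c["t"],float),K(c),np.array(c["D"],float))[0][:,0]
def back(uv,n,z):
    c=C[n];R=np.array(c["R"]);p=cv2.undistortPoints(np.array([[uv]],float),K(c),np.array(c["D"],float))[0,0]
    r=R.T@[p[0],p[1],1];o=-R.T@np.array(c["t"]);return o+r*(z-o[2])/r[2]
def cyl(r,z0,z1,n=40):
    a=np.linspace(0,2*np.pi,n);return np.vstack([np.c_[r*np.cos(a),r*np.sin(a),0*a+z] for z in(z0,z1)])
def prism(o,z0,z1): return np.vstack([np.c_[o,0*o[:,0]+z] for z in(z0,z1)])
a=np.linspace(-np.pi/2,np.pi/2,30)
D=np.vstack([[-.025,-.023],[-.025,.023],np.c_[.002+.023*np.cos(a),.023*np.sin(a)]])
M={"green_spool":[cyl(.022,0,.054)],"green_bottle":[np.vstack([cyl(.017,0,.056),cyl(.0115,.064,.064)]),cyl(.0115,.06,.082)],
"green_heel_a":[prism(D,0,.04)],"green_tray":[prism(np.array([[-.085,-.075],[.085,-.075],[.085,.075],[-.085,.075]]),0,.022)]}
M["green_heel_b"]=M["green_heel_a"]
def pose(parts,p):
    x,y,z,w=p;c,s=np.cos(w),np.sin(w);R=np.array([[c,-s,0],[s,c,0],[0,0,1]])
    return [P@R.T+[x,y,z] for P in parts]
def render(parts,n,ext):
    l,t,w,h=ext;im=np.zeros((h*SS,w*SS),np.uint8)
    for P in parts:
        q=(proj(P,n)-[l,t]+.5)*SS-.5
        cv2.fillConvexPoly(im,cv2.convexHull((q*16).astype(np.float32)).round().astype(np.int32),255,shift=4)
    return cv2.resize(im,(w,h),interpolation=cv2.INTER_AREA)/255.
def fit(name,masks,p0,yaw=True):
    ex={}
    for n,m in masks.items():
        x,y,w,h=cv2.boundingRect(m.astype(np.uint8));l,t=max(x-12,0),max(y-12,0);ex[n]=(l,t,w+24,h+24)
    def cost(p):
        q=[p[0],p[1],p[2],p[3] if yaw else 0];P=pose(M[name],q);e=0
        for n,m in masks.items():
            l,t,w,h=ex[n];mm=m[t:t+h,l:l+w].astype(float);r=render(P,n,(l,t,mm.shape[1],mm.shape[0]))
            e+=abs(r-mm).sum()/mm.sum()
        return e
    best=None
    for w in (np.arange(12)*np.pi/6 if yaw else [0]):
        s=np.array([[0,0,0,0],[.008,0,0,0],[0,.008,0,0],[0,0,.008,0],[0,0,0,.3]])+[p0[0],p0[1],0,w]
        r=minimize(cost,s[0],method="Nelder-Mead",options=dict(initial_simplex=s,maxiter=250,xatol=1e-4,fatol=1e-4))
        if best is None or r.fun<best.fun: best=r
    return best
E
cat > m1.py <<'E'
from h import *
for n in("scene","top"): grab_frame(n)
out={}
init={"green_spool":(322,270),"green_bottle":(256,228),"green_heel_a":(339,222),"green_heel_b":(292,221),"green_tray":(173,247)}
det={}
for cl in("green_spool","green_bottle","green_heel_a","green_tray"):
    for n in("scene","top"): det[cl,n]=masks_of(cl,n); print(cl,n,[(round(float(d["conf"]),2),d["extent"],int(d["mask"].sum())) for d in det[cl,n]][:6])
import pickle
pickle.dump(det,open("det.pkl","wb"))
for name,uv in init.items():
    cl="green_heel_a" if "heel" in name else name
    p0=back(uv,"top",.02); ms={}
    for n in("scene","top"):
        u=proj([[p0[0],p0[1],.02]],n)[0]
        c=[d for d in det[cl,n] if np.hypot(d["extent"][0]+d["extent"][2]/2-u[0],d["extent"][1]+d["extent"][3]/2-u[1])<15]
        if c: ms[n]=c[0]["mask"]
    r=fit(name,ms,p0,yaw=("heel" in name or "tray" in name))
    print(name,list(ms),"p0",p0.round(3),"fit",r.x.round(4),"cost",round(r.fun,3))
    for n in ms: 
        r1=fit(name,{n:ms[n]},p0,False) if "spool" in name or "bottle" in name else None
    out[name]=r.x
np.save("fit.npy",out,allow_pickle=True)
# overlay crop
ims=[]
for n,(l,t,w,h) in {"scene":(130,90,320,200),"top":(120,150,320,200)}.items():
    p,_=grab_frame(n);im=cv2.resize(p[t:t+h,l:l+w,::-1],None,fx=2.4,fy=2.4,interpolation=cv2.INTER_CUBIC)[:298*2//2+182]
    for k,x in out.items():
        if k in("green_spool","green_bottle"): x=[*x[:3],0]
        for P in pose(M[k],x):
            q=(proj(P,n)-[l,t]+.5)*2.4-.5;cv2.polylines(im,[cv2.convexHull(q.astype(np.float32)).round().astype(int)],True,(255,0,255),1)
    cv2.imwrite(f"pics/ov_{n}.png",im)
E
python3 m1.py
```

```text
green_spool scene [(0.64, [203.2, 162.1, 24.2, 31.1], 552)]
green_spool top [(0.71, [311.6, 260.9, 23.1, 21.0], 212), (0.43, [247.5, 220.4, 13.3, 12.3], 162)]
green_bottle scene [(0.71, [301.0, 164.2, 18.5, 42.0], 493), (0.71, [333.3, 189.1, 20.0, 32.5], 544), (0.65, [299.4, 134.7, 12.4, 30.8], 441), (0.32, [203.9, 163.2, 21.0, 29.9], 557), (0.2, [249.8, 196.0, 38.6, 33.3], 741)]
green_bottle top [(0.7, [229.7, 192.7, 17.8, 13.7], 176), (0.56, [235.2, 257.3, 15.5, 12.4], 172), (0.44, [249.5, 219.9, 12.9, 11.8], 153)]
green_heel_a scene [(0.84, [253.5, 194.7, 31.1, 33.7], 715), (0.72, [197.5, 211.9, 30.9, 37.4], 776)]
green_heel_a top [(0.83, [330.9, 211.4, 15.7, 22.8], 307), (0.51, [284.4, 209.7, 20.0, 20.6], 292)]
green_tray scene [(0.56, [336.9, 108.6, 101.3, 82.3], 4408)]
green_tray top [(0.66, [134.4, 205.4, 76.0, 84.3], 3861)]
green_spool ['scene', 'top'] p0 [ 0.441 -0.063  0.02 ] fit [ 0.4375 -0.0632 -0.0044  0.1988] cost 0.501
green_bottle ['scene', 'top'] p0 [0.549 0.104 0.02 ] fit [ 5.493e-01  1.038e-01 -2.000e-04  1.569e-01] cost 0.291
green_heel_a ['scene', 'top'] p0 [ 0.562 -0.108  0.02 ] fit [ 0.561  -0.1072 -0.0007  0.3127] cost 0.229
green_heel_b ['scene', 'top'] p0 [0.566 0.012 0.02 ] fit [ 0.5649  0.0103 -0.0018  0.2782] cost 0.286
green_tray ['scene', 'top'] p0 [0.502 0.319 0.02 ] fit [ 0.4999  0.3217 -0.003   0.3784] cost 0.074
```

View pics/ov_top.png

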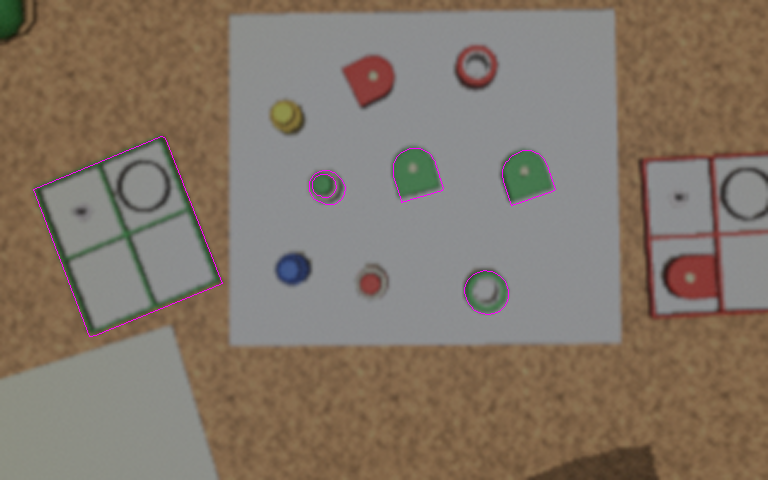

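View pics/ov_scene.png

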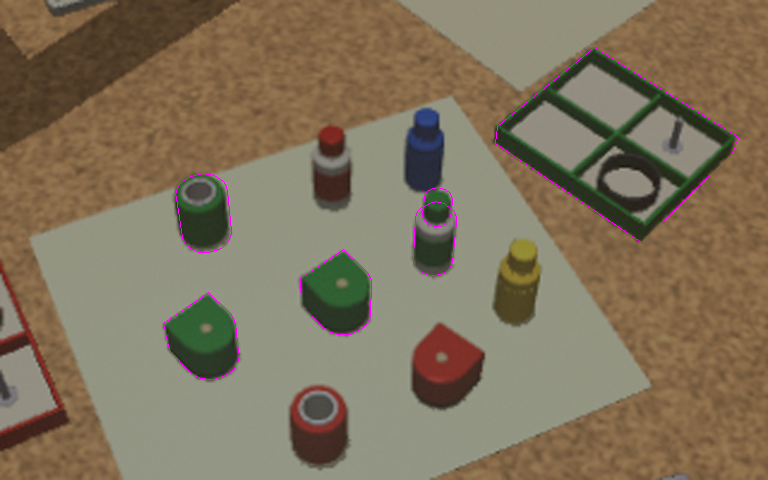

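The outlines fit in both views: spool, bottle, both heels and tray overlay the pictures, and their bases come out within 5 mm of z=0. The close crops confirm the choice (green spool at (486,291), green bottle at (326,187) in the top crop). A last check covers the spool top, peg and cup, plus the first shift.

```bash
cat > go.py <<'E'
from h import *
import sys
def go(x,y,z,yaw=None):
    s=read_state();p=s["eef_pos"];q=s["ee_rot"];w=2*np.arctan2(q[1],q[0])
    w=(w+np.pi)%(2*np.pi)-np.pi
    d=np.array([x,y,z])-p;c,sn=np.cos(w),np.sin(w)
    print("t",round(s["time"],1),"tcp",np.round(p,4),"yaw",round(w,4),"open",round(s["opening"],4),"F",np.round(s["force"],1),"grip",round(s["grasp_force"],1))
    print("shift/0.1:",np.round(np.array([d[0]*c+d[1]*sn,d[0]*sn-d[1]*c,-d[2]])/.1,3),"turn", None if yaw is None else round(-(yaw-w)/2/np.pi,4))
if __name__=="__main__": go(*map(float,sys.argv[1:]))
E
python3 - <<'E'
from h import *
from go import go
f=np.load("fit.npy",allow_pickle=True).item();t=f["green_tray"]
print("spool top",back((322.5,271.2),"top",.054),back((130+198/2.4,90+192/2.4),"scene",.054))
for n,l in {"peg":(.0415,.0365,.0425),"cup":(.0415,-.0365,.022),"bay1":(-.0415,.0365,0),"bay2":(-.0415,-.0365,0)}.items():
    print(n,pose([np.array([l])],[t[0],t[1],0,t[3]])[0].round(4))
print("peg img",back((120+81/2.4,150+211/2.4),"top",.0425),back((130+679/2.4,90+120/2.4),"scene",.0425),"cup",back((179.6,227.5),"top",.022),back((130+628/2.4,90+178/2.4),"scene",.022))
go(.438,-.063,.12,.3)
E
```

```text
spool top [ 0.43883244 -0.06260708  0.054     ] [ 0.44017575 -0.0659098   0.054     ]
peg [[0.525  0.3709 0.0425]]
cup [[0.552  0.3031 0.022 ]]
bay1 [[0.4479 0.3403 0.    ]]
bay2 [[0.4748 0.2724 0.    ]]
peg img [0.52558271 0.36276241 0.0425    ] [0.52802308 0.36616667 0.0425    ] cup [0.55240168 0.30116437 0.022     ] [0.55516252 0.29734565 0.022     ]
t 0.7 tcp [ 0.163  -0.6034  0.2397] yaw 0.2638 open 0.0879 F [ 1.  -0.2 -0.6] grip 0.0
shift/0.1: [ 4.064 -4.499  1.197] turn -0.0058
```

Peg readings differ from the tray fit by 5–8 mm; check in one close crop with the predicted peg, base and cup drawn, while starting the transit.

```bash
python3 - <<'E'
from h import *
t=np.load("fit.npy",allow_pickle=True).item()["green_tray"]
o=[]
for n,(l,tt) in {"scene":(372,120),"top":(135,205)}.items():
    p,d=grab_frame(n);w,h=66,50
    im=cv2.resize(p[tt:tt+h,l:l+w,::-1],None,fx=6,fy=6,interpolation=cv2.INTER_NEAREST)
    X=pose([np.array([[.0415,.0365,.0425],[.0415,.0365,.004],[.0415,-.0365,.022]]),cyl(.025,.022,.022)+[.0415,-.0365,0]],[t[0],t[1],0,t[3]])
    for i,u in enumerate(proj(np.vstack(X),n)):
        cv2.circle(im,tuple(((u-[l,tt]+.5)*6-.5).round().astype(int)),3 if i<3 else 1,(0,0,255) if i==0 else (255,0,255),-1)
    o.append(im)
cv2.imwrite("pics/peg.png",np.hstack(o))
E
```

```text
(no output)
```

View pics/peg.png

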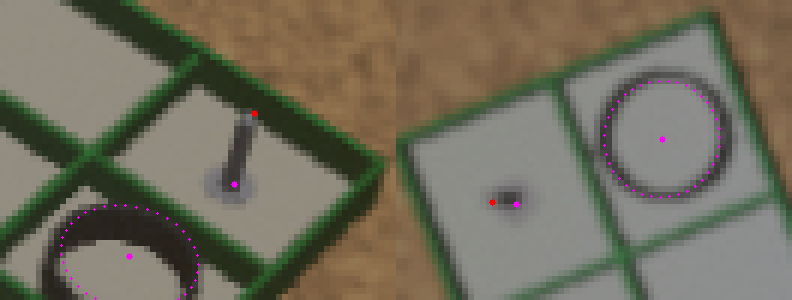

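Emit:
servo_tool(motion=[[[0.6,0.4,-0.45,0.0,-0.0058],[0.6,0.8,-0.9,0.0,-0.0058],[0.6,0.9,-1.0,0.0,-0.0058],[0.6,0.9,-1.0,0.0,-0.0058]]])

```text
time: 1.13
eef_pos: [0.2249, -0.4785, 0.2392]
ee_rot: [0.989, 0.15, 0.0, -0.002]
force: [0.9, -0.0, 0.2]
opening: 0.0705
grasp_force: 0.0
```

Emit:
servo_tool(motion=[[[0.6,0.3,-0.33,0.0,0],[0.6,0.6,-0.66,0.0,0],[0.6,0.9,-1.0,0.0,0]]])

```text
time: 1.38
eef_pos: [0.2767, -0.3689, 0.2399]
ee_rot: [0.989, 0.149, 0.0, 0.0]
force: [0.2, 0.1, 0.2]
opening: 0.0704
grasp_force: 0.0
```

Emit:
servo_tool(motion=[[[0.6,0.3,-0.33,0.0,0],[0.6,0.6,-0.66,0.0,0],[0.6,0.9,-1.0,0.0,0]]])

```text
time: 1.63
eef_pos: [0.3294, -0.2552, 0.24]
ee_rot: [0.989, 0.149, 0.0, 0.0]
force: [0.7, -0.3, 1.0]
opening: 0.0705
grasp_force: 0.0
```

Emit:
servo_tool(motion=[[[0.6,0.3,-0.33,0.0,0],[0.6,0.6,-0.66,0.0,0],[0.6,0.9,-1.0,0.0,0],[0.6,0.9,-1.0,0.0,0]]])

```text
time: 1.97
eef_pos: [0.3869, -0.1305, 0.2401]
ee_rot: [0.988, 0.151, 0.001, -0.0]
force: [0.1, 0.1, -0.1]
opening: 0.0702
grasp_force: 0.0
```

```bash
python3 go.py .439 -.064 .1 .3
```

```text
t 2.0 tcp [ 0.3869 -0.1305  0.2401] yaw 0.304 open 0.0702 F [ 0.1  0.1 -0.1] grip 0.0
shift/0.1: [ 0.696 -0.479  1.401] turn 0.0006
```

The peg's base lies on the predicted cell centre in both views (scene crop (234,184), top crop (516,204)), and the cup circle matches to within 1–2 px. So the tray pose holds.

Emit:
servo_tool(motion=[[[0.6,0.3,-0.2,0.2,0],[0.6,0.6,-0.4,0.5,0],[0.6,0.696,-0.479,0.8,0],[0.6,0.696,-0.479,1.0,0],[0.6,0.696,-0.479,1.0,0]]])

```text
time: 2.38
eef_pos: [0.4357, -0.0672, 0.1364]
ee_rot: [0.989, 0.151, -0.003, -0.001]
force: [-0.6, 0.7, -0.3]
opening: 0.0704
grasp_force: 0.0
```

Emit:
servo_tool(motion=[[[0.6,0,0,0.2,0],[0.6,0,0,0.4,0],[0.6,0,0,0.4,0],[0.6,0,0,0.4,0]]])

```text
time: 2.72
eef_pos: [0.4373, -0.0687, 0.1002]
ee_rot: [0.989, 0.149, -0.001, -0.0]
force: [-0.3, -0.0, -0.5]
opening: 0.0701
grasp_force: 0.0
```

```bash
python3 go.py .439 -.064 .043 .3; python3 - <<'E'
from h import *
p,_=grab_frame("scene");cv2.imwrite("pics/s1.png",cv2.resize(p[110:260,140:340,::-1],None,fx=3,fy=3))
E
```

```text
t 2.7 tcp [ 0.4373 -0.0687  0.1002] yaw 0.2993 open 0.0701 F [-0.3 -0.  -0.5] grip 0.0
shift/0.1: [ 0.03  -0.04   0.572] turn -0.0001
```

View pics/s1.png

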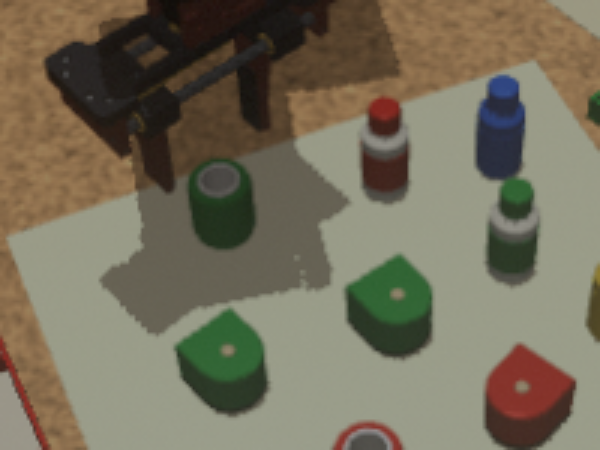

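The picture shows the open fingers at (160,180) and (255,125), straddling the spool at (218,205). I descend and grip.

Emit:
servo_tool(motion=[[[0.6,0.03,-0.04,0.15,0],[0.6,0.03,-0.04,0.3,0],[0.6,0.03,-0.04,0.45,0],[0.6,0.03,-0.04,0.57,0],[0.6,0.03,-0.04,0.57,0],[-0.2,0.03,-0.04,0.57,0],[-0.2,0.03,-0.04,0.57,0],[-0.2,0.03,-0.04,0.57,0],[-0.2,0.03,-0.04,0.57,0],[-0.2,0.03,-0.04,0.57,0],[-0.2,0.03,-0.04,0.57,0]]], squeeze=20)

```text
time: 3.68
eef_pos: [0.4398, -0.0634, 0.0435]
ee_rot: [0.989, 0.15, 0.001, 0.0]
force: [-0.2, -0.9, 8.9]
opening: 0.0439
grasp_force: 20.0
```

Emit:
servo_tool(motion=[[[-0.2,0,0,-0.1,0],[-0.2,0,0,-0.3,0],[-0.2,0,0,-0.6,0],[-0.2,0,0,-0.9,0],[-0.2,0,0,-1.0,0],[-0.2,0,0,-1.0,0]]])

```text
time: 4.18
eef_pos: [0.4409, -0.0635, 0.1454]
ee_rot: [0.989, 0.15, 0.003, 0.001]
force: [0.1, 0.3, -1.1]
opening: 0.0437
grasp_force: 20.0
```

```bash
python3 go.py .525 .370 .15 .378
```

```text
t 4.2 tcp [ 0.4409 -0.0635  0.1454] yaw 0.3003 open 0.0437 F [ 0.1  0.3 -1.1] grip 20.0
shift/0.1: [ 2.086 -3.892 -0.046] turn -0.0124
```

Emit:
servo_tool(motion=[[[-0.2,0.17,-0.32,-0.1,0],[-0.2,0.35,-0.65,-0.2,0],[-0.2,0.52,-0.97,-0.2,0]]])

```text
time: 4.43
eef_pos: [0.4605, 0.0457, 0.163]
ee_rot: [0.989, 0.148, 0.0, 0.0]
force: [1.1, -0.2, -0.8]
opening: 0.044
grasp_force: 20.0
```

Emit:
servo_tool(motion=[[[-0.2,0.17,-0.32,0,0],[-0.2,0.35,-0.65,0,0],[-0.2,0.52,-0.97,0,0]]])

```text
time: 4.68
eef_pos: [0.4803, 0.1545, 0.1613]
ee_rot: [0.989, 0.15, -0.001, 0.0]
force: [0.8, -0.6, -0.3]
opening: 0.0435
grasp_force: 20.0
```

Emit:
servo_tool(motion=[[[-0.2,0.17,-0.32,0,0],[-0.2,0.35,-0.65,0,0],[-0.2,0.52,-0.97,0,0]]])

```text
time: 4.93
eef_pos: [0.5013, 0.2625, 0.1609]
ee_rot: [0.989, 0.15, -0.001, 0.0]
force: [0.4, -1.0, -0.2]
opening: 0.0434
grasp_force: 20.0
```

Emit:
servo_tool(motion=[[[-0.2,0.17,-0.32,0,0],[-0.2,0.35,-0.65,0,0],[-0.2,0.52,-0.97,0,0],[-0.2,0.52,-0.97,0.2,0],[-0.2,0.52,-0.97,0.4,0],[-0.2,0.52,-0.97,0.4,0],[-0.2,0.52,-0.97,0.4,0]]])

```text
time: 5.52
eef_pos: [0.5215, 0.3679, 0.12]
ee_rot: [0.989, 0.15, -0.002, 0.001]
force: [0.0, 0.0, -0.6]
opening: 0.0434
grasp_force: 20.0
```

```bash
python3 go.py .525 .370 .05; python3 - <<'E'
from h import *
o=[]
for n,l,t in(("scene",330,60),("top",110,180)):
    p,_=grab_frame(n);o.append(cv2.resize(p[t:t+150,l:l+130,::-1],None,fx=3,fy=3))
cv2.imwrite("pics/s2.png",np.hstack(o))
E
```

```text
t 5.5 tcp [0.5215 0.3679 0.12  ] yaw 0.3004 open 0.0434 F [ 0.   0.  -0.6] grip 20.0
shift/0.1: [ 0.04 -0.01  0.7 ] turn None
```

View pics/s2.png

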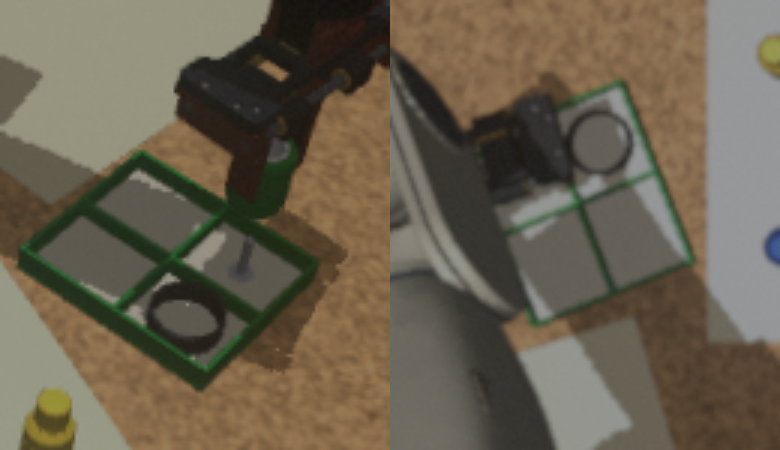

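The spool hangs at (262,190) in the left crop, above the peg tip at (250,240). I lower it and check for contact.

Emit:
servo_tool(motion=[[[-0.2,0.04,-0.01,0,0],[-0.2,0.04,-0.01,0.15,0],[-0.2,0.04,-0.01,0.3,0],[-0.2,0.04,-0.01,0.4,0],[-0.2,0.04,-0.01,0.5,0],[-0.2,0.04,-0.01,0.5,0]]])

```text
time: 6.12
eef_pos: [0.526, 0.3704, 0.0712]
ee_rot: [0.989, 0.149, -0.001, 0.0]
force: [-0.5, -0.2, -0.2]
opening: 0.044
grasp_force: 20.0
```

Emit:
servo_tool(motion=[[[-0.2,0,0,0.1,0],[-0.2,0,0,0.2,0],[-0.2,0,0,0.22,0],[-0.2,0,0,0.22,0]]])

```text
time: 6.45
eef_pos: [0.526, 0.3707, 0.0497]
ee_rot: [0.989, 0.15, -0.001, 0.0]
force: [-0.3, 0.7, -0.5]
opening: 0.0436
grasp_force: 20.0
```

```bash
python3 go.py .525 .370 .048
```

```text
t 6.5 tcp [0.526  0.3707 0.0497] yaw 0.3003 open 0.0436 F [-0.3  0.7 -0.5] grip 20.0
shift/0.1: [-0.012  0.004  0.017] turn None
```

Emit:
servo_tool(motion=[[[-0.2,0,0,0.018,0],[-0.2,0,0,0.018,0],[0.36,0,0,0.018,0],[0.36,0,0,0.018,0],[0.36,0,0,0.018,0],[0.36,0,0,0.018,0],[0.36,0,0,-0.2,0],[0.36,0,0,-0.5,0],[0.36,0,0,-0.8,0],[0.36,0,0,-1.0,0],[0.36,0,0,-1.0,0]]])

```text
time: 7.37
eef_pos: [0.5291, 0.3727, 0.1558]
ee_rot: [0.989, 0.15, 0.004, -0.002]
force: [0.4, -0.1, 0.6]
opening: 0.0596
grasp_force: 0.0
```

```bash
python3 go.py .549 .104 .15
```

```text
t 7.4 tcp [0.5291 0.3727 0.1558] yaw 0.3003 open 0.0596 F [ 0.4 -0.1  0.6] grip 0.0
shift/0.1: [-0.604  2.626  0.058] turn None
```

Emit:
servo_tool(motion=[[[0.3,-0.08,0.33,0,0],[0.3,-0.15,0.65,0,0],[0.3,-0.21,0.9,0,0]]])

```text
time: 7.62
eef_pos: [0.5324, 0.2772, 0.1499]
ee_rot: [0.989, 0.15, -0.001, 0.0]
force: [0.9, 0.4, 0.5]
opening: 0.0572
grasp_force: 0.0
```

Emit:
servo_tool(motion=[[[0.3,-0.08,0.33,0,0],[0.3,-0.15,0.65,0,0],[0.3,-0.21,0.9,0,0]]])

```text
time: 7.87
eef_pos: [0.539, 0.1845, 0.1498]
ee_rot: [0.989, 0.149, -0.001, 0.0]
force: [-0.6, 0.3, 0.9]
opening: 0.057
grasp_force: 0.0
```

Emit:
servo_tool(motion=[[[0.3,-0.08,0.33,0,0],[0.3,-0.15,0.65,0,0],[0.3,-0.19,0.82,0,0],[0.3,-0.19,0.82,0.2,0],[0.3,-0.19,0.82,0.3,0],[0.3,-0.19,0.82,0.3,0],[0.3,-0.19,0.82,0.3,0]]])

```text
time: 8.45
eef_pos: [0.545, 0.103, 0.1197]
ee_rot: [0.989, 0.15, -0.001, -0.0]
force: [-0.0, 0.2, 0.3]
opening: 0.057
grasp_force: 0.0
```

```bash
python3 go.py .549 .104 .047; python3 - <<'E'
from h import *
o=[]
for n,l,t in(("scene",240,110),("top",180,150)):
    p,_=grab_frame(n);o.append(cv2.resize(p[t:t+150,l:l+130,::-1],None,fx=3,fy=3))
cv2.imwrite("pics/s3.png",np.hstack(o))
E
```

```text
t 8.4 tcp [0.545  0.103  0.1197] yaw 0.3008 open 0.057 F [-0.   0.2  0.3] grip 0.0
shift/0.1: [0.041 0.003 0.727] turn None
```

View pics/s3.png

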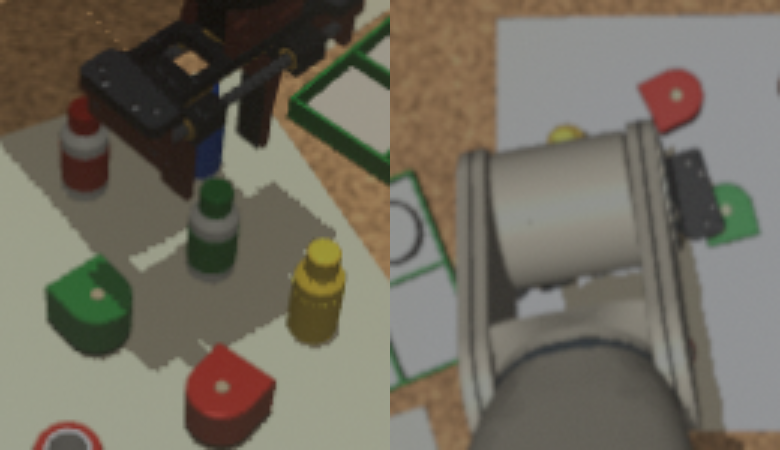

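The fingers stand at (180,190) and (255,140), with the green bottle's cap at (216,190) between and below them. I descend and grip.

Emit:
servo_tool(motion=[[[0.3,0.04,0,0,0],[0.3,0.04,0,0.15,0],[0.3,0.04,0,0.3,0],[0.3,0.04,0,0.45,0],[0.3,0.04,0,0.6,0],[0.3,0.04,0,0.72,0],[0.3,0.04,0,0.72,0],[-0.4,0.04,0,0.72,0],[-0.4,0.04,0,0.72,0],[-0.4,0.04,0,0.72,0],[-0.4,0.04,0,0.72,0],[-0.4,0.04,0,0.72,0]]], squeeze=20)

```text
time: 9.55
eef_pos: [0.5503, 0.104, 0.0495]
ee_rot: [0.989, 0.15, 0.001, -0.0]
force: [0.0, 0.5, 3.1]
opening: 0.0335
grasp_force: 20.0
```

Emit:
servo_tool(motion=[[[-0.4,0,0,0,0],[-0.4,0,0,-0.1,0],[-0.4,0,0,-0.3,0],[-0.4,0,0,-0.6,0],[-0.4,0,0,-0.9,0],[-0.4,0,0,-1.0,0],[-0.4,0,0,-1.0,0]]])

```text
time: 10.13
eef_pos: [0.5514, 0.1042, 0.1517]
ee_rot: [0.989, 0.15, 0.003, -0.0]
force: [0.9, 0.3, -0.5]
opening: 0.0331
grasp_force: 20.0
```

```bash
python3 go.py .552 .302 .12
```

```text
t 10.1 tcp [0.5514 0.1042 0.1517] yaw 0.3003 open 0.0331 F [ 0.9  0.3 -0.5] grip 20.0
shift/0.1: [ 0.59  -1.887  0.317] turn None
```

Emit:
servo_tool(motion=[[[-0.4,0.1,-0.3,0,0],[-0.4,0.2,-0.62,0,0],[-0.4,0.3,-0.95,0,0]]])

```text
time: 10.38
eef_pos: [0.5493, 0.2037, 0.1472]
ee_rot: [0.989, 0.149, -0.001, 0.0]
force: [1.1, -1.2, -0.2]
opening: 0.0333
grasp_force: 20.0
```

Emit:
servo_tool(motion=[[[-0.4,0.1,-0.3,0,0],[-0.4,0.2,-0.6,0,0],[-0.4,0.29,-0.93,0,0],[-0.4,0.29,-0.93,0.15,0],[-0.4,0.29,-0.93,0.3,0],[-0.4,0.29,-0.93,0.4,0],[-0.4,0.29,-0.93,0.4,0],[-0.4,0.29,-0.93,0.4,0]]])

```text
time: 11.05
eef_pos: [0.5495, 0.3001, 0.1071]
ee_rot: [0.989, 0.149, -0.001, 0.0]
force: [0.9, 0.2, -0.5]
opening: 0.0332
grasp_force: 20.0
```

```bash
python3 go.py .552 .302 .0545; python3 - <<'E'
from h import *
p,_=grab_frame("scene");cv2.imwrite("pics/s4.png",cv2.resize(p[60:210,320:460,::-1],None,fx=4,fy=4))
E
```

```text
t 11.1 tcp [0.5495 0.3001 0.1071] yaw 0.2997 open 0.0332 F [ 0.9  0.2 -0.5] grip 20.0
shift/0.1: [ 0.029 -0.01   0.526] turn None
```

View pics/s4.png

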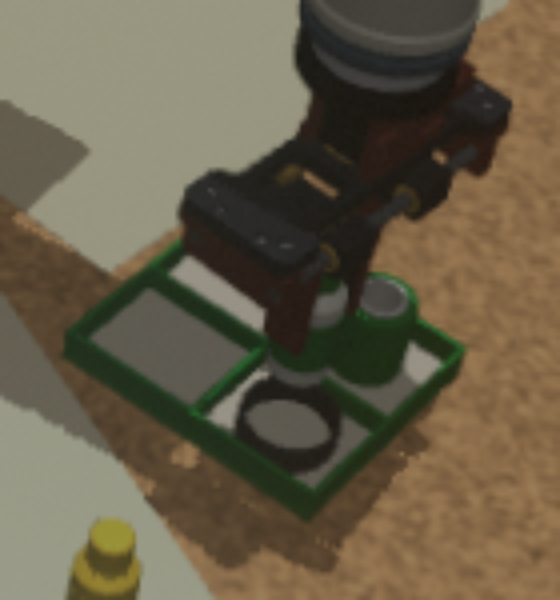

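The spool sits down in its cell at (375,330), and the bottle at (300,350) hangs over the cup at (288,425). I lower it.

Emit:
servo_tool(motion=[[[-0.4,0.03,-0.01,0,0],[-0.4,0.03,-0.01,0.15,0],[-0.4,0.03,-0.01,0.3,0],[-0.4,0.03,-0.01,0.42,0],[-0.4,0.03,-0.01,0.5,0],[-0.4,0.03,-0.01,0.5,0]]])

```text
time: 11.6
eef_pos: [0.5523, 0.3022, 0.0573]
ee_rot: [0.989, 0.149, -0.001, 0.0]
force: [0.7, -0.8, -1.0]
opening: 0.0332
grasp_force: 20.0
```

```bash
python3 go.py .552 .302 .0535
```

```text
t 11.6 tcp [0.5523 0.3022 0.0573] yaw 0.2999 open 0.0332 F [ 0.7 -0.8 -1. ] grip 20.0
shift/0.1: [-0.004  0.001  0.038] turn None
```

Emit:
servo_tool(motion=[[[-0.4,0,0,0.02,0],[-0.4,0,0,0.036,0],[-0.4,0,0,0.036,0],[0.14,0,0,0.036,0],[0.14,0,0,0.036,0],[0.14,0,0,0.036,0],[0.14,0,0,0.036,0],[0.14,0,0,-0.2,0],[0.14,0,0,-0.5,0],[0.14,0,0,-0.8,0],[0.14,0,0,-1.0,0],[0.14,0,0,-1.0,0]]])

```text
time: 12.6
eef_pos: [0.5555, 0.3042, 0.1637]
ee_rot: [0.989, 0.15, 0.004, -0.001]
force: [0.2, 1.4, 0.5]
opening: 0.05
grasp_force: 0.0
```

```bash
python3 - <<'E'
from go import *
f=np.load("fit.npy",allow_pickle=True).item()
for k in("green_heel_b","green_heel_a"):
    x=f[k];w=x[3];print(k,x[:2]-.010*np.array([np.cos(w),np.sin(w)]))
x=f["green_heel_b"];w=x[3];g=x[:2]-.01*np.array([np.cos(w),np.sin(w)])
go(g[0],g[1],.15,w)
E
```

```text
green_heel_b [0.5552982  0.00759632]
green_heel_a [ 0.55144598 -0.11022653]
t 12.6 tcp [0.5555 0.3042 0.1637] yaw 0.3003 open 0.05 F [0.2 1.4 0.5] grip 0.0
shift/0.1: [-0.879  2.832  0.137] turn 0.0035
```

Emit:
servo_tool(motion=[[[0.5,-0.1,0.33,0,0.0035],[0.5,-0.2,0.65,0,0.0035],[0.5,-0.3,0.95,0,0.0035]]])

```text
time: 12.85
eef_pos: [0.5517, 0.2021, 0.158]
ee_rot: [0.99, 0.139, -0.0, 0.0]
force: [1.2, 0.1, -0.5]
opening: 0.065
grasp_force: 0.0
```

```bash
python3 go.py .555 .0076 .12 .278
```

```text
t 12.8 tcp [0.5517 0.2021 0.158 ] yaw 0.2795 open 0.065 F [ 1.2  0.1 -0.5] grip 0.0
shift/0.1: [-0.505  1.879  0.38 ] turn 0.0002
```

Emit:
servo_tool(motion=[[[0.5,-0.1,0.33,0,0],[0.5,-0.18,0.65,0,0],[0.5,-0.25,0.94,0,0]]])

```text
time: 13.1
eef_pos: [0.5533, 0.1041, 0.1578]
ee_rot: [0.99, 0.139, -0.001, 0.0]
force: [0.3, -0.2, 0.1]
opening: 0.0657
grasp_force: 0.0
```

Emit:
servo_tool(motion=[[[0.5,-0.1,0.33,0,0],[0.5,-0.18,0.65,0,0],[0.5,-0.25,0.94,0,0],[0.5,-0.25,0.94,0.2,0],[0.5,-0.25,0.94,0.4,0],[0.5,-0.25,0.94,0.6,0],[0.5,-0.25,0.94,0.7,0],[0.5,-0.25,0.94,0.7,0],[0.5,-0.25,0.94,0.7,0]]])

```text
time: 13.85
eef_pos: [0.5556, 0.0088, 0.0881]
ee_rot: [0.99, 0.139, -0.001, -0.0]
force: [0.5, -0.6, 0.4]
opening: 0.0659
grasp_force: 0.0
```

```bash
python3 go.py .555 .0076 .037 .278; python3 - <<'E'
from h import *
o=[]
for n,l,t in(("scene",200,110),("scene",330,90)):
    p,_=grab_frame(n);o.append(cv2.resize(p[t:t+150,l:l+130,::-1],None,fx=3,fy=3))
cv2.imwrite("pics/s5.png",np.hstack(o))
E
```

```text
t 13.8 tcp [0.5556 0.0088 0.0881] yaw 0.2785 open 0.0659 F [ 0.5 -0.6  0.4] grip 0.0
shift/0.1: [-0.009  0.01   0.511] turn 0.0001
```

View pics/s5.png

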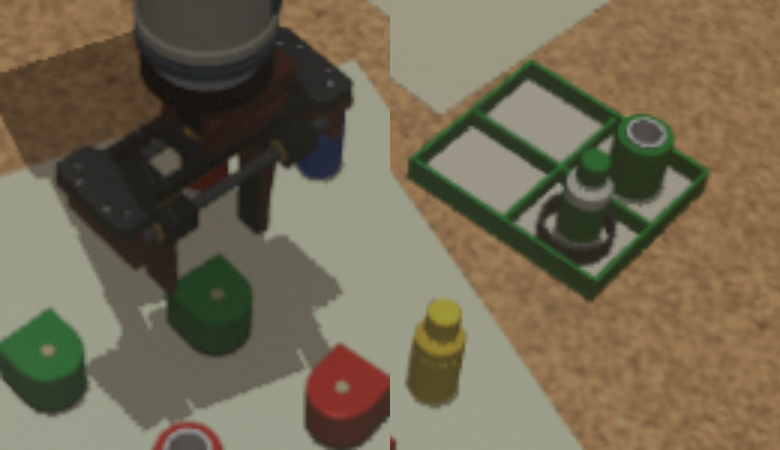

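The bottle stands upright in the cup at (585,210), with the spool on the peg at (640,155). The fingers straddle heel b at (210,300). I descend and grip.

Emit:
servo_tool(motion=[[[0.5,-0.01,0.01,0.15,0],[0.5,-0.01,0.01,0.3,0],[0.5,-0.01,0.01,0.43,0],[0.5,-0.01,0.01,0.51,0],[0.5,-0.01,0.01,0.51,0],[-0.2,-0.01,0.01,0.51,0],[-0.2,-0.01,0.01,0.51,0],[-0.2,-0.01,0.01,0.51,0],[-0.2,-0.01,0.01,0.51,0],[-0.2,-0.01,0.01,0.51,0]]], squeeze=25)

```text
time: 14.78
eef_pos: [0.5559, 0.0074, 0.0384]
ee_rot: [0.99, 0.139, 0.001, 0.0]
force: [-0.9, -0.1, 3.7]
opening: 0.0463
grasp_force: 24.6
```

Emit:
servo_tool(motion=[[[-0.2,0,0,0,0],[-0.2,0,0,-0.1,0],[-0.2,0,0,-0.3,0],[-0.2,0,0,-0.6,0],[-0.2,0,0,-0.9,0],[-0.2,0,0,-1.0,0],[-0.2,0,0,-1.0,0]]])

```text
time: 15.37
eef_pos: [0.5571, 0.0074, 0.1406]
ee_rot: [0.99, 0.139, 0.003, 0.0]
force: [0.1, 0.0, -1.0]
opening: 0.0464
grasp_force: 24.7
```

```bash
python3 go.py .4387 .335 .15 .378
```

```text
t 15.4 tcp [0.5571 0.0074 0.1406] yaw 0.2782 open 0.0464 F [ 0.1  0.  -1. ] grip 24.7
shift/0.1: [-0.238 -3.475 -0.094] turn -0.0159
```

Emit:
servo_tool(motion=[[[-0.2,-0.02,-0.32,-0.1,-0.0159],[-0.2,-0.05,-0.64,-0.2,-0.0159],[-0.2,-0.07,-0.95,-0.2,-0.0159],[-0.2,-0.07,-0.95,-0.2,-0.0159]]])

```text
time: 15.7
eef_pos: [0.5199, 0.1001, 0.1565]
ee_rot: [0.982, 0.189, -0.001, -0.001]
force: [0.2, 0.8, -1.6]
opening: 0.0459
grasp_force: 24.7
```

```bash
python3 go.py .4387 .335 .1 .378
```

```text
t 15.7 tcp [0.5199 0.1001 0.1565] yaw 0.3808 open 0.0459 F [ 0.2  0.8 -1.6] grip 24.7
shift/0.1: [ 0.119 -2.483  0.565] turn 0.0004
```

Emit:
servo_tool(motion=[[[-0.2,0.02,-0.3,0,0],[-0.2,0.03,-0.6,0,0],[-0.2,0.04,-0.85,0,0]]])

```text
time: 15.95
eef_pos: [0.4934, 0.1779, 0.1561]
ee_rot: [0.982, 0.188, -0.001, 0.0]
force: [-0.6, 0.7, -1.1]
opening: 0.0458
grasp_force: 24.7
```

Emit:
servo_tool(motion=[[[-0.2,0.02,-0.3,0,0],[-0.2,0.03,-0.6,0,0],[-0.2,0.04,-0.85,0,0]]])

```text
time: 16.2
eef_pos: [0.4657, 0.2586, 0.156]
ee_rot: [0.982, 0.188, -0.001, 0.0]
force: [0.3, 0.7, -0.7]
opening: 0.0462
grasp_force: 24.7
```

Emit:
servo_tool(motion=[[[-0.2,0.02,-0.3,0,0],[-0.2,0.03,-0.6,0,0],[-0.2,0.04,-0.78,0.1,0],[-0.2,0.04,-0.78,0.3,0],[-0.2,0.04,-0.78,0.5,0],[-0.2,0.04,-0.78,0.6,0],[-0.2,0.04,-0.78,0.6,0],[-0.2,0.04,-0.78,0.6,0]]])

```text
time: 16.87
eef_pos: [0.4416, 0.331, 0.0966]
ee_rot: [0.982, 0.188, -0.001, 0.001]
force: [-0.6, -0.6, -1.1]
opening: 0.046
grasp_force: 24.7
```

```bash
python3 go.py .4387 .335 .0425 .378; python3 - <<'E'
from h import *
p,_=grab_frame("scene");cv2.imwrite("pics/s6.png",cv2.resize(p[60:210,320:460,::-1],None,fx=4,fy=4))
E
```

```text
t 16.9 tcp [0.4416 0.331  0.0966] yaw 0.3777 open 0.046 F [-0.6 -0.6 -1.1] grip 24.7
shift/0.1: [-0.012 -0.048  0.541] turn -0.0
```

View pics/s6.png

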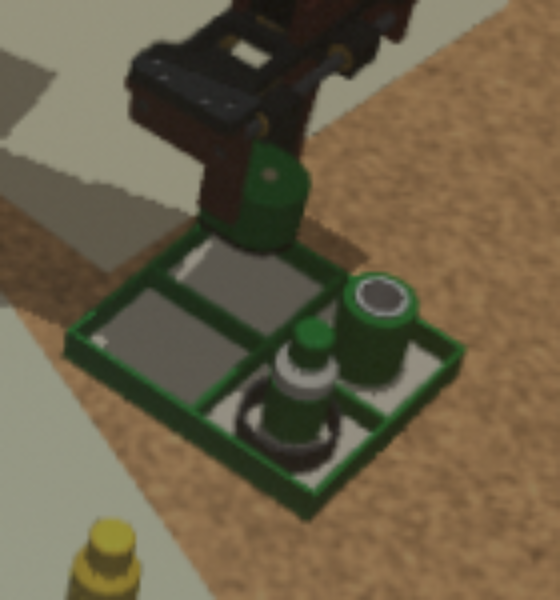

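The heel at (265,200) hangs over the far bay at (250,285). I lower it.

Emit:
servo_tool(motion=[[[-0.2,-0.01,-0.05,0.0,0],[-0.2,-0.01,-0.05,0.15,0],[-0.2,-0.01,-0.05,0.3,0],[-0.2,-0.01,-0.05,0.42,0],[-0.2,-0.01,-0.05,0.5,0],[-0.2,-0.01,-0.05,0.5,0]]])

```text
time: 17.42
eef_pos: [0.4387, 0.3356, 0.0466]
ee_rot: [0.982, 0.188, -0.001, 0.0]
force: [0.5, -0.4, -0.8]
opening: 0.0463
grasp_force: 24.7
```

```bash
python3 go.py .4387 .335 .0425 .378
```

```text
t 17.4 tcp [0.4387 0.3356 0.0466] yaw 0.378 open 0.0463 F [ 0.5 -0.4 -0.8] grip 24.7
shift/0.1: [-0.002  0.006  0.041] turn 0.0
```

Emit:
servo_tool(motion=[[[-0.2,0,0,0.02,0],[-0.2,0,0,0.038,0],[-0.2,0,0,0.038,0],[0.4,0,0,0.038,0],[0.4,0,0,0.038,0],[0.4,0,0,0.038,0],[0.4,0,0,0.038,0],[0.4,0,0,-0.2,0],[0.4,0,0,-0.5,0],[0.4,0,0,-0.8,0],[0.4,0,0,-1.0,0],[0.4,0,0,-1.0,0]]])

```text
time: 18.42
eef_pos: [0.4415, 0.3377, 0.152]
ee_rot: [0.982, 0.188, 0.003, -0.002]
force: [0.5, 0.4, -0.5]
opening: 0.0614
grasp_force: 0.0
```

```bash
python3 go.py .5514 -.1102 .15 .313
```

```text
t 18.4 tcp [0.4415 0.3377 0.152 ] yaw 0.3782 open 0.0614 F [ 0.5  0.4 -0.5] grip 0.0
shift/0.1: [-0.632  4.568  0.02 ] turn 0.0104
```

Emit:
servo_tool(motion=[[[0.5,-0.04,0.32,-0.1,0.0104],[0.5,-0.09,0.64,-0.1,0.0104],[0.5,-0.13,0.96,-0.1,0.0104],[0.5,-0.13,0.96,-0.1,0.0104]]])

```text
time: 18.75
eef_pos: [0.4626, 0.2379, 0.1569]
ee_rot: [0.988, 0.154, -0.001, 0.001]
force: [-0.2, -0.9, -0.2]
opening: 0.0656
grasp_force: 0.0
```

```bash
python3 go.py .5514 -.1102 .15 .313
```

```text
t 18.8 tcp [0.4626 0.2379 0.1569] yaw 0.3102 open 0.0656 F [-0.2 -0.9 -0.2] grip 0.0
shift/0.1: [-0.217  3.586  0.069] turn -0.0004
```

Emit:
servo_tool(motion=[[[0.5,-0.02,0.32,0,0],[0.5,-0.04,0.64,0,0],[0.5,-0.06,0.95,0,0]]])

```text
time: 19.0
eef_pos: [0.4859, 0.149, 0.157]
ee_rot: [0.988, 0.156, -0.0, 0.0]
force: [0.6, 0.5, 0.7]
opening: 0.0659
grasp_force: 0.0
```

Emit:
servo_tool(motion=[[[0.5,-0.02,0.32,0,0],[0.5,-0.04,0.64,0,0],[0.5,-0.06,0.95,0,0]]])

```text
time: 19.25
eef_pos: [0.5096, 0.0564, 0.157]
ee_rot: [0.988, 0.156, -0.0, -0.0]
force: [0.9, -0.3, -0.1]
opening: 0.0662
grasp_force: 0.0
```

Emit:
servo_tool(motion=[[[0.5,-0.02,0.32,0,0],[0.5,-0.04,0.64,0,0],[0.5,-0.06,0.95,0,0]]])

```text
time: 19.5
eef_pos: [0.5331, -0.0359, 0.1569]
ee_rot: [0.988, 0.156, -0.0, -0.0]
force: [0.8, -0.1, 0.3]
opening: 0.066
grasp_force: 0.0
```

Emit:
servo_tool(motion=[[[0.5,-0.02,0.3,0,0],[0.5,-0.04,0.66,0.1,0],[0.5,-0.04,0.66,0.3,0],[0.5,-0.04,0.66,0.5,0],[0.5,-0.04,0.66,0.68,0],[0.5,-0.04,0.66,0.68,0],[0.5,-0.04,0.66,0.68,0]]])

```text
time: 20.08
eef_pos: [0.5488, -0.0982, 0.0884]
ee_rot: [0.988, 0.156, -0.001, -0.001]
force: [0.4, -0.5, 0.4]
opening: 0.0659
grasp_force: 0.0
```

```bash
python3 go.py .5514 -.1102 .037 .313; python3 - <<'E'
from h import *
o=[]
for n,l,t in(("scene",160,110),("scene",330,90)):
    p,_=grab_frame(n);o.append(cv2.resize(p[t:t+150,l:l+130,::-1],None,fx=3,fy=3))
cv2.imwrite("pics/s7.png",np.hstack(o))
E
```

```text
t 20.1 tcp [ 0.5488 -0.0982  0.0884] yaw 0.3129 open 0.0659 F [ 0.4 -0.5  0.4] grip 0.0
shift/0.1: [-0.012  0.122  0.514] turn -0.0
```

View pics/s7.png

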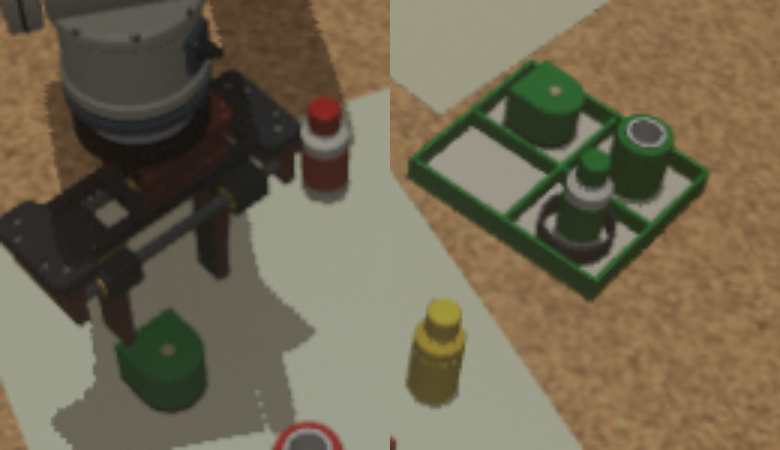

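The first heel stands in the far bay at (545,105). The gripper is 12 mm short of heel a at (165,360), so I correct sideways and then descend.

Emit:
servo_tool(motion=[[[0.5,-0.01,0.12,0,0],[0.5,-0.01,0.12,0,0],[0.5,-0.01,0.12,0.1,0],[0.5,-0.01,0.12,0.25,0],[0.5,-0.01,0.12,0.4,0],[0.5,-0.01,0.12,0.51,0],[0.5,-0.01,0.12,0.51,0],[-0.2,-0.01,0.12,0.51,0],[-0.2,-0.01,0.12,0.51,0],[-0.2,-0.01,0.12,0.51,0],[-0.2,-0.01,0.12,0.51,0],[-0.2,-0.01,0.12,0.51,0]]])

```text
time: 21.18
eef_pos: [0.553, -0.1105, 0.0394]
ee_rot: [0.988, 0.156, 0.001, 0.0]
force: [0.0, 0.6, 2.3]
opening: 0.0459
grasp_force: 25.0
```

Emit:
servo_tool(motion=[[[-0.2,0,0,0,0],[-0.2,0,0,-0.1,0],[-0.2,0,0,-0.3,0],[-0.2,0,0,-0.6,0],[-0.2,0,0,-0.9,0],[-0.2,0,0,-1.0,0],[-0.2,0,0,-1.0,0]]])

```text
time: 21.77
eef_pos: [0.5543, -0.1108, 0.1419]
ee_rot: [0.988, 0.156, 0.003, 0.001]
force: [0.4, -0.7, 0.4]
opening: 0.046
grasp_force: 25.0
```

```bash
python3 go.py .4655 .2677 .15 .378
```

```text
t 21.8 tcp [ 0.5543 -0.1108  0.1419] yaw 0.3129 open 0.046 F [ 0.4 -0.7  0.4] grip 25.0
shift/0.1: [ 0.32  -3.875 -0.081] turn -0.0104
```

Emit:
servo_tool(motion=[[[-0.2,0.03,-0.32,-0.1,-0.0104],[-0.2,0.05,-0.64,-0.2,-0.0104],[-0.2,0.08,-0.95,-0.2,-0.0104],[-0.2,0.08,-0.95,-0.2,-0.0104]]])

```text
time: 22.1
eef_pos: [0.5285, -0.014, 0.1576]
ee_rot: [0.982, 0.189, -0.001, -0.001]
force: [-0.4, -0.7, -0.4]
opening: 0.0458
grasp_force: 25.0
```

```bash
python3 go.py .4655 .2677 .1 .378
```

```text
t 22.1 tcp [ 0.5285 -0.014   0.1576] yaw 0.3807 open 0.0458 F [-0.4 -0.7 -0.4] grip 25.0
shift/0.1: [ 0.462 -2.849  0.576] turn 0.0004
```

Emit:
servo_tool(motion=[[[-0.2,0.05,-0.32,0,0],[-0.2,0.1,-0.64,0,0],[-0.2,0.15,-0.95,0,0]]])

```text
time: 22.35
eef_pos: [0.5085, 0.0768, 0.1573]
ee_rot: [0.982, 0.187, -0.001, -0.0]
force: [0.2, 0.9, -0.9]
opening: 0.0458
grasp_force: 25.0
```

Emit:
servo_tool(motion=[[[-0.2,0.05,-0.32,0,0],[-0.2,0.1,-0.64,0,0],[-0.2,0.15,-0.95,0,0]]])

```text
time: 22.6
eef_pos: [0.4873, 0.1709, 0.1573]
ee_rot: [0.982, 0.188, -0.001, 0.0]
force: [0.1, 0.0, -1.0]
opening: 0.0457
grasp_force: 25.0
```

Emit:
servo_tool(motion=[[[-0.2,0.05,-0.32,0,0],[-0.2,0.1,-0.64,0,0],[-0.2,0.16,-0.94,0,0],[-0.2,0.16,-0.94,0.2,0],[-0.2,0.16,-0.94,0.4,0],[-0.2,0.16,-0.94,0.57,0],[-0.2,0.16,-0.94,0.57,0],[-0.2,0.16,-0.94,0.57,0]]])

```text
time: 23.27
eef_pos: [0.4676, 0.2625, 0.1]
ee_rot: [0.982, 0.188, -0.002, 0.001]
force: [-0.3, -0.7, -0.8]
opening: 0.0459
grasp_force: 25.0
```

```bash
python3 go.py .4655 .2677 .0435 .378; python3 - <<'E'
from h import *
p,_=grab_frame("scene");cv2.imwrite("pics/s8.png",cv2.resize(p[60:210,320:460,::-1],None,fx=4,fy=4))
E
```

```text
t 23.3 tcp [0.4676 0.2625 0.1   ] yaw 0.3781 open 0.0459 F [-0.3 -0.7 -0.8] grip 25.0
shift/0.1: [-0.    -0.056  0.565] turn 0.0
```

View pics/s8.png

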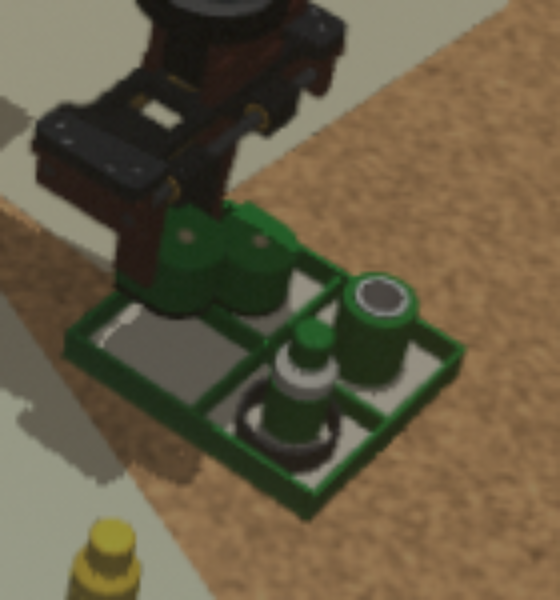

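The second heel at (180,260) hangs over the near bay at (180,345). I lower it, staying 3 mm away from the first heel.

Emit:
servo_tool(motion=[[[-0.2,0,-0.03,0.0,0],[-0.2,0,-0.03,0.15,0],[-0.2,0,-0.03,0.3,0],[-0.2,0,-0.03,0.42,0],[-0.2,0,-0.03,0.52,0],[-0.2,0,-0.03,0.52,0]]])

```text
time: 23.82
eef_pos: [0.4669, 0.2657, 0.0484]
ee_rot: [0.982, 0.188, -0.001, 0.0]
force: [0.2, -0.2, -0.4]
opening: 0.0458
grasp_force: 25.0
```

```bash
python3 go.py .4655 .2677 .0435 .378
```

```text
t 23.8 tcp [0.4669 0.2657 0.0484] yaw 0.378 open 0.0458 F [ 0.2 -0.2 -0.4] grip 25.0
shift/0.1: [-0.006 -0.024  0.049] turn 0.0
```

Emit:
servo_tool(motion=[[[-0.2,0,0,0.025,0],[-0.2,0,0,0.046,0],[-0.2,0,0,0.046,0],[0.3,0,0,0.046,0],[0.3,0,0,0.046,0],[0.3,0,0,0.046,0],[0.3,0,0,0.046,0],[0.3,0,0,-0.2,0],[0.3,0,0,-0.5,0],[0.3,0,0,-0.8,0],[0.3,0,0,-1.0,0],[0.3,0,0,-1.0,0]]])

```text
time: 24.82
eef_pos: [0.47, 0.2674, 0.154]
ee_rot: [0.982, 0.188, 0.004, -0.001]
force: [-0.6, 1.2, 0.3]
opening: 0.0572
grasp_force: 0.0
```

Emit:
servo_tool(motion=[[[0.3,0,0.32,-0.2,0],[0.3,0,0.64,-0.3,0],[0.3,0,0.95,-0.3,0]]])

```text
time: 25.07
eef_pos: [0.5038, 0.1774, 0.1812]
ee_rot: [0.982, 0.189, 0.002, -0.0]
force: [-0.1, -0.1, -0.5]
opening: 0.0571
grasp_force: 0.0
```

Emit:
servo_tool(motion=[[[0.3,0,0.32,0,0],[0.3,0,0.64,0,0],[0.3,0,0.95,0,0]]])

```text
time: 25.32
eef_pos: [0.5377, 0.088, 0.1789]
ee_rot: [0.982, 0.188, -0.0, -0.0]
force: [0.7, 1.3, 0.2]
opening: 0.0567
grasp_force: 0.0
```

Emit:
servo_tool(motion=[[[0.3,0,0.32,0,0],[0.3,0,0.64,0,0],[0.3,0,0.95,0,0],[0.3,0,0.95,0,0],[0.3,0,0.95,0,0]]])

```text
time: 25.73
eef_pos: [0.5727, -0.0001, 0.1787]
ee_rot: [0.982, 0.186, -0.001, -0.0]
force: [-0.4, 0.8, -0.6]
opening: 0.0569
grasp_force: 0.0
```

```bash
python3 - <<'E'
from h import *
o=[]
for n,l,t in(("scene",330,90),("top",120,180)):
    p,_=grab_frame(n);o.append(cv2.resize(p[t:t+120,l:l+130,::-1],None,fx=3,fy=3))
p,_=grab_frame("scene")
cv2.imwrite("pics/s9.png",np.vstack([np.hstack(o),cv2.resize(p[90:310,50:440,::-1],(780,240*1))]))
E
```

```text
(no output)
```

View pics/s9.png

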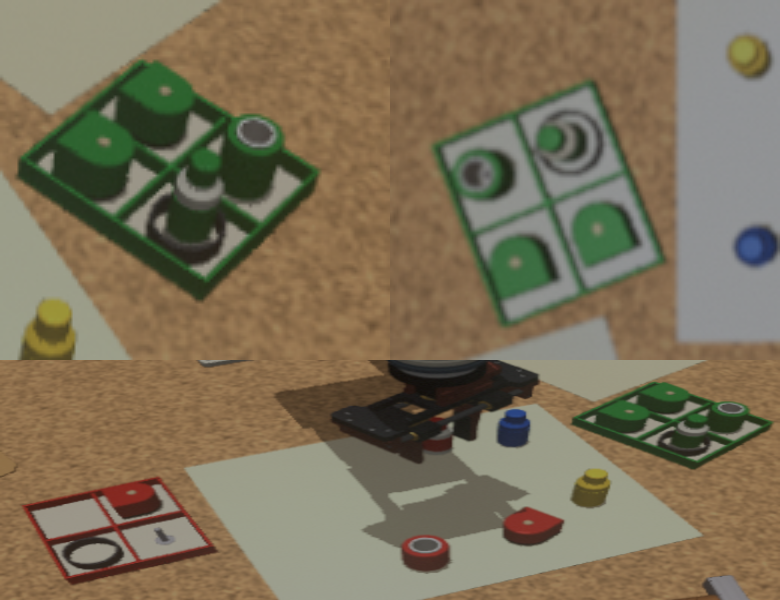

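The final picture shows all four parts upright in the green tray: spool on its peg (480,175), bottle in the cup (560,140), and heels in both bays (515,265) and (605,230). The red parts stand where they were, and the arm is clear.

```bash
python3 -c "
from cell import *
print(finish_job())"
```

```text
the job is handed in; nothing more can be done
None
```

The green kit tray is made up and handed in at about 26 s: spool over the peg, bottle in the cup, one heel upright in each plain bay; the red parts were left where they were.

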